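Put the tall battery pack on charge past the sprung dust flap

TASK

Put the taller of the two cordless-tool battery packs on charge. Push it, upright, down past the sprung dust flap in the top of the charger, keeping hold of it until its top is level with the charger's top or lower; then let it go, make sure that it has gone fully home on the bay's floor, and come out so that the flap springs shut over it. Then press the start button beside the flap. Leave the shorter pack where it is.

Things in the scene. Friction and masses are not known exactly. Their poses are not given: they have to be found in the camera images.
- pack: The taller battery pack: a black upright block 30 mm thick (its x axis), 62 mm wide (y) and 90 mm tall (z), edges rounded 4 mm, about 0.3 to 0.55 kg, loose, standing on the bench. Origin at the centre of its underside. It may go in either way round (turned by half a turn).
- small_pack: The shorter battery pack, 30 x 46 x 56 mm tall, same black plastic, standing on the bench; a bystander, not to be moved. Origin at the centre of its underside.
- charger: Grey battery charger fixed to the bench, 153 mm tall, 192 mm wide (y), from x = -40 to 102 mm. Origin on the bench under the bay's centre; x runs from its front face to the flap's hinge, z up. In its flat top is the bay's mouth, x from -20 to +27 mm, y from -86 to +86 mm, closed by the flap. A console 80 mm wide and 100 mm high adjoins the -y side.
- bay_floor (a point): Centre of the bay's floor, 12 mm above the bench, 141 mm below the charger's top; the pack's underside rests here, its 62 mm width along charger y. Axes as charger. Up to 63 mm above the floor, guides narrow the bay to x from -20 to +19 mm and y from -35 to +35 mm; above them it is as wide as the mouth. Fully home, the pack's top is 51 mm below the charger's top.
- flap_edge (a point): Middle of the free edge of the flap: a steel plate 46 mm (x) by 168 mm (y), 4 mm thick, flush with the charger's top when shut. It is hinged along y on the mouth's far side, at charger x = +27 mm, 153 mm above the bench, and swings down into the bay; the free edge is then at x = -19 mm. Hanging open it leans on the item from the hinge side.
- flap (a joint): Flap angle in rad: 0 shut and level, grows as it is pushed down into the bay, stops at 1.5 (hanging). A spring shuts it (0.04 N m when shut, 0.11 N m when hanging): about 1 N at its edge opens it, and hanging it presses on the pack with some 2 to 3 N. A pack let go inside usually slides home by itself; one that hangs on the flap can be pushed down.
- start_top (a point): Centre of the top face of the round white start button (32 mm across) in a black housing on top of the console, 20 mm to the front and 136 mm to -y from the bay's centre. Pressed downwards.
- start (a joint): Travel of the start button in m: 0 released, 0.006 fully down (about 5 N); springs back.

How it is judged (in metres and radians):
On the way, in this order (a step that is already met when the one before it is completed fails the run):
1. the tall pack, still held in the fingers, has pushed the flap open and its top is down to the charger's top or lower (value of joint flap above 0.8 rad and contact force between the fingers and pack above 1 N and horizontal distance between pack and bay_floor below 0.015 m and z of pack in the frame of bay_floor below 0.054 m), for 0.1 s.
2. the pack is fully home and the flap has sprung shut over it (value of joint flap below 0.05 rad and horizontal distance between pack and bay_floor below 0.008 m and z of pack in the frame of bay_floor below 0.004 m), for 0.1 s.
3. the start button is pressed with the flap shut (value of joint start above 0.004 m and value of joint flap below 0.05 rad).
At the end, for the whole second after the job is handed in: The tall pack stands upright on the bay floor (within 8 mm of its centre, 4 mm of the floor), at rest, the flap is shut over it (below 0.05 rad), the start button was pressed and is up again, and the shorter pack is within 30 mm of where it began (all of step 2 and angle between pack's own z axis and vertical below 0.1 rad and linear speed of pack below 0.02 m/s and value of joint start below 0.002 m and distance of small_pack from where it was at the start of the episode below 0.03 m); the robot touches nothing.
It fails at once if the shorter pack is moved by 30 mm or more (distance of small_pack from where it was at the start of the episode above 0.03 m).
It fails at once if the start button is pressed before the pack is in the bay (value of joint start above 0.004 m and distance between pack and bay_floor above 0.06 m).
It also fails if it takes over 64 s, if anything falls off the work surface, if the arm or the gripper's body presses on something with over 40 N, if the wrist force passes 120 N, or if a joint passes its speed limit or range.

ROBOT

A 6-joint arm with a two-finger parallel gripper is mounted at the origin on the work surface. World frame = base frame: x ahead of the robot, y to its left, z up, the work surface at z = 0. Lengths are in mm, angles in rad, forces in N, time in s.
With the tool pointing down it reaches from about 400 to 925 mm from the base axis. Payload 12.5 kg.
Tool frame: the origin (TCP) lies midway between the tips of the shut fingers; the grasp point (between the pads) lies 19 mm behind it (env.pinch_z is the z of the grasp point in the tool frame, in mm); z points along the fingers, y is the line along which they close (so a half turn about z gives the same grasp; the last joint's range is limited). The gripper opens to 95 mm and grips with 3 to 60 N. Pads are 20 mm wide; open, the fingers measure 119 mm over their backs; the gripper's body (75 mm by 180 mm) begins 59 mm behind the grasp point.
Start: joints at [1.114, 0.491, 1.559, -0, 1.092, -0.106], TCP at [214.765, 586.961, 214.661] pointing down, gripper open.
Joint ranges: [-3.1, 3.1], [-0.84, 2.19], [0.05, 2.79], [-1.13, 4.28], [0.06, 2.93], [-2.69, 2.69]. Speed limits (rad/s): [2.22, 2.22, 2.79, 3.14, 3.14, 3.14].

INTERFACE

Orientations are given as [roll, pitch, yaw] about the fixed x, y, z axes, in that order (R = Rz(yaw) Ry(pitch) Rx(roll)).
In Python, from cell import env, eyes gives the robot as it stands.
- The arm moves only by the shell command python3 -m inch 'ROWS'. ROWS is JSON, a list of rows, each a list of 3 entries, a list of its own where there are three numbers: the shift along the tool's x, y, z in units of 60 mm (1.0 is 60 mm), then the turn about the tool's z in units of 5 degrees (1.0 is 5 degrees), then the closure, from -1 (fully open) to 1 (shut). In form: [[[tx, ty, tz], turn, claw], ...]. A call has exactly 10 rows; each row shifts and turns the commanded pose from where the row before left it, along the tool's axes as they then stand; what a row does not reach is not made up. A row lasts 1/8 s, in which the tool goes at most 62.5 mm and 10.7 degrees, less where a joint would pass 70% of its speed; a pose out of reach is approached as far as the arm can. A call is refused whole if a number of a shift passes 1 or a number of a turn 1, either way. A call with a gripper value outside its range is refused whole. The fingers move at their own pace and stop on an object; the grip force is fixed at half the most. Time passes only in rows, so rows that do not move let the fingers close, or fill a call up. It gives the time, the measured TCP pose, the force, the opening and the grip force at its end, in the units of the state.
- env.state(): the state, without advancing time (a new reading comes with each control period).
- eyes.read_camera(name): name is "scene" or "top" or "wrist"; returns a dict with "pixels" (400x640x3 uint8, red, green, blue), "fx", "fy", "cx", "cy" (pixels), "extrinsics" (4x4, takes a point from world to camera coordinates). Camera axes: x right, y down, z forward; pixel columns grow to the right and rows downward; lengths in mm; the calibration is good to about 2 mm. A picture is of the moment at which its call begins. There is no depth.
- env.job_done(): hands the job in; it is judged then, once.
Trained networks look in a picture, given as the dict that the camera call returned (one of the last four; its "shot" number tells which), for a name from the list of things; names that differ only in an ending like _2 or _b are one class to them, and where a whole thing is asked for, a point or a joint stands for the part that bears it (a point fixed in the world has none). Each returns a list of dicts, best first, with "score" (0 to 1); they miss things now and then, are a little off and sometimes report something else, mostly with a low value. They report only what shows in the picture. A call takes as long as a camera call.
- eyes.boxes_of(name, picture): "centre" ([row, column] in pixels, amid what is visible of it).
- eyes.cut_out(name, picture): "mask" (400x640 bool, what is visible of it) and "centre" ([row, column] in pixels, amid what is visible of it).
- eyes.spot_point(name, picture): "centre" ([row, column] in pixels: a listed point, or the origin of a listed thing).
The state is a dict: "t": time; "joints": joint angles; "qvel": joint speeds; "tau": joint torques, N m; "eef_pos": TCP position; "tcp_rot": TCP orientation; "ft_force": force on the tool from outside, world axes, zero at the start; "moment": the same for the moment, N m; "opening": opening from 0.0 (shut) to 1.0 (fully open); "grip_force": force on a finger pad.
Only numpy, scipy, OpenCV 4.12 (cv2) and the standard library are available. Lean on these libraries where they do the work, as an engineer would, in place of code of your own. Each camera call takes 0.05 s, during which the arm holds its last target. There are 200 camera calls.

## Working session

There is one attempt and no reset: what is moved stays moved. The work goes in short steps, Python scripts to look and compute and a shell command to move; the robot and the scene stay as the last step left them, time stands still between calls to the robot, and variables do not carry over. Pictures are saved under pics/ and viewed, at most 10 in all, crops included, and the job is handed in when it is done.

```bash
mkdir -p pics; ls
cat > h.py <<'E'
from cell import env, eyes
import numpy as np, cv2
from scipy.spatial.transform import Rotation as R
def save(p,n): cv2.imwrite('pics/'+n,p['pixels'][:,:,::-1])
def ray(p,rc):
    E=np.array(p['extrinsics']);d=np.array([(rc[1]-p['cx'])/p['fx'],(rc[0]-p['cy'])/p['fy'],1.])
    o=-E[:3,:3].T@E[:3,3];d=E[:3,:3].T@d;return o,d/np.linalg.norm(d)
def atz(p,rc,z):
    o,d=ray(p,rc);return o+d*(z-o[2])/d[2]
def tri(rs):
    A=np.zeros((3,3));b=np.zeros(3)
    for o,d in rs:
        M=np.eye(3)-np.outer(d,d);A+=M;b+=M@o
    return np.linalg.solve(A,b)
def proj(p,X):
    E=np.array(p['extrinsics']);c=E[:3,:3]@X+E[:3,3];return [p['cy']+p['fy']*c[1]/c[2],p['cx']+p['fx']*c[0]/c[2]]
E
python3 - <<'E'
from h import *
np.set_printoptions(precision=1,suppress=True)
s=env.state();print(s['eef_pos'],s['tcp_rot'],s['t'],env.pinch_z)
P={}
for n in('scene','top'):
    p=P[n]=eyes.read_camera(n);save(p,n+'.png');print(n,ray(p,[200,320]))
for n in P:
    p=P[n]
    for t in('pack','small_pack','charger','bay_floor','flap_edge','start_top'):
        print(n,t,[(np.array(q['centre']),round(q['score'],2)) for q in eyes.spot_point(t,p)[:3]])
    for t in('pack','small_pack'):
        print(n,t,'mask',[(np.array(q['centre']),round(q['score'],2),q['mask'].sum()) for q in eyes.cut_out(t,p)[:3]])
E
```

```text
pics
[214.6 586.7 214.1] [-3.1 -0.   2.8] 0.0 -18.8
scene (array([1068.1,   22.6,  819. ]), array([-0.6, -0. , -0.8]))
top (array([379.7,  47.4, 964.2]), array([ 0.2, -0. , -1. ]))
scene pack [(array([196.8, 414.8]), 0.7)]
scene small_pack [(array([254.5, 474.9]), 0.71)]
scene charger []
scene bay_floor []
scene flap_edge [(array([179.7, 230. ]), 0.86)]
scene start_top [(array([170.7, 169.6]), 0.65)]
scene pack mask [(array([182.1, 416.4]), 0.74, np.int64(1087))]
scene small_pack mask [(array([247. , 481.3]), 0.67, np.int64(711))]
top pack [(array([255.7, 249.9]), 0.93)]
top small_pack [(array([193. , 206.6]), 0.52), (array([233.3, 465.2]), 0.46)]
top charger [(array([216.1, 396.2]), 0.67)]
top bay_floor [(array([217.2, 395.4]), 0.76)]
top flap_edge [(array([214. , 408.6]), 0.72)]
top start_top [(array([235.3, 464.2]), 0.61)]
top pack mask [(array([257.7, 241. ]), 0.7, np.int64(487)), (array([192.8, 201.7]), 0.29, np.int64(329))]
top small_pack mask [(array([193.1, 207. ]), 0.62, np.int64(316))]
```

View pics/scene.png

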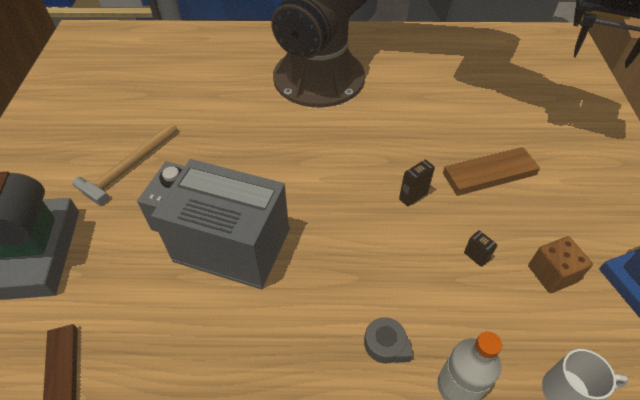

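View pics/top.png

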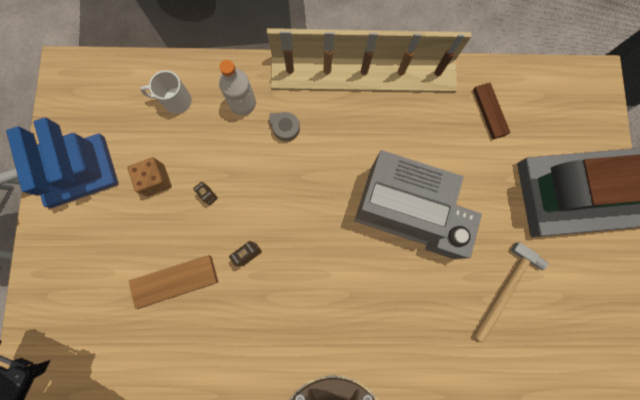

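Run:
```python
from h import *
np.set_printoptions(precision=1,suppress=True)
P={n:eyes.read_camera(n) for n in('scene','top')}
for t in('pack','small_pack','flap_edge','start_top'):
    rs=[ray(p,eyes.spot_point(t,p)[0]['centre']) for p in P.values()]
    X=tri(rs);print(t,X,'proj',proj(P['scene'],X),proj(P['top'],X))
for t in('pack','small_pack','flap_edge','charger'):
  for n,p in P.items():
    q=eyes.cut_out(t,p)
    if q:
        m=q[0]['mask'].astype(np.uint8);print(n,t,cv2.minAreaRect(cv2.findNonZero(m)),round(q[0]['score'],2))
p=P['top'];print('bay',atz(p,eyes.spot_point('bay_floor',p)[0]['centre'],12))
print(p['extrinsics'],p['fx'])
```

```text
pack [416.3 212.7  11.9] proj [np.float64(194.34407091126428), np.float64(413.7890219588123)] [np.float64(253.20167050566383), np.float64(248.5562058439764)]
small_pack [563.6 323.5  -0.7] proj [np.float64(256.7866022304437), np.float64(476.8274870723611)] [np.float64(195.226601236583), np.float64(208.47268092336157)]
flap_edge [ 502.6 -153.   158.9] proj [np.float64(178.77566913728677), np.float64(228.54244891983552)] [np.float64(211.50546517363207), np.float64(409.16468630071324)]
start_top [ 506.9 -185.   184.4] proj [np.float64(171.0043424469098), np.float64(207.93345132801187)] [np.float64(207.8190374749635), np.float64(427.3711633393135)]
scene pack ((416.2647399902344, 182.441162109375), (27.8915958404541, 48.749656677246094), 14.03624439239502) 0.7
top pack ((244.8800048828125, 254.3400115966797), (17.200000762939453, 29.800003051757812), 53.13010025024414) 0.84
scene small_pack ((479.8267517089844, 247.767333984375), (29.128934860229492, 27.721742630004883), 39.28940963745117) 0.65
top small_pack ((205.35296630859375, 193.41177368164062), (24.079280853271484, 13.883549690246582), 49.39870071411133) 0.52
scene flap_edge ((225.74411010742188, 188.5491485595703), (93.75621795654297, 23.075836181640625), 14.40002155303955) 0.55
top flap_edge ((409.55169677734375, 203.84774780273438), (78.1981201171875, 22.510766983032227), 18.758649826049805) 0.67
scene charger ((211.95135498046875, 217.40811157226562), (153.5128173828125, 107.85598754882812), 17.10272979736328) 0.58
top charger ((422.4835205078125, 206.30113220214844), (122.24850463867188, 82.18464660644531), 17.87869644165039) 0.93Traceback (most recent call last):
  File "<stdin>", line 12, in <module>
IndexError: list index out of range
```

The scene view shows the tall pack at about (row 182, col 416), the short pack at (248, 480), and the charger with its flap at (189, 226). The start button is at (171, 170). The top view puts the tall pack at (254, 245), the flap at (204, 410) and the button at (236, 460). The charger front faces the robot, and its yaw is about -19°.

I'll move above the tall pack next to measure it with the wrist camera.

```bash
cat >> h.py <<'E'
def go(target,yangle=None):
    """shift (tool axes, 60 mm units) to target; turn in 5-deg units bringing tool y to yangle (deg, mod 180)"""
    s=env.state();r=R.from_euler('xyz',s['tcp_rot']);d=r.inv().apply(np.array(target)-s['eef_pos'])/60
    print('t',round(s['t'],2),'pos',np.round(s['eef_pos'],1),'rpy deg',np.round(np.degrees(s['tcp_rot']),2),'F',np.round(s['ft_force'],1),'open',round(s['opening'],3),'grip',round(s['grip_force'],1),'j',np.round(s['joints'],2))
    print('units',np.round(d,3))
    a=np.degrees(np.arctan2(*r.as_matrix()[[1,0],1]))
    if yangle is not None:
        w=(yangle-a+90)%180-90;print('y angle',round(a,2),'turn units',round(-w/5,3))
E
python3 -c "
from h import *
go([416,213,260],122)"
```

```text
t 1.85 pos [214.8 587.  214.7] rpy deg [179.99   0.   159.9 ] F [-0.3  0.8 -0.1] open 0.999 grip 0.0 j [ 1.11  0.49  1.56 -0.    1.09 -0.11]
units [-5.292 -4.701 -0.756]
y angle 69.9 turn units -10.42
```

```bash
python3 -m inch '[[[-0.66,-0.59,-0.1],0,-1],[[-0.66,-0.59,-0.1],0,-1],[[-0.66,-0.59,-0.1],0,-1],[[-0.66,-0.59,-0.1],0,-1],[[-0.66,-0.59,-0.1],0,-1],[[-0.66,-0.59,-0.1],0,-1],[[-0.66,-0.59,-0.1],0,-1],[[-0.66,-0.59,-0.1],0,-1],[[0,0,0],-1,-1],[[0,0,0],-1,-1]]'; python3 -m inch '[[[0,0,0],-1,-1],[[0,0,0],-1,-1],[[0,0,0],-1,-1],[[0,0,0],-1,-1],[[0,0,0],-1,-1],[[0,0,0],-1,-1],[[0,0,0],-1,-1],[[0,0,0],-1,-1],[[0,0,0],-0.4,-1],[[0,0,0],0,-1]]'
python3 - <<'E'
from h import *
np.set_printoptions(precision=1,suppress=True)
p=eyes.read_camera('wrist');save(p,'w1.png')
print(ray(p,[200,320]))
for q in eyes.spot_point('pack',p)[:2]: print(q['centre'],q['score'],atz(p,q['centre'],0))
for q in eyes.cut_out('pack',p)[:2]: print(q['centre'],q['score'],cv2.minAreaRect(cv2.findNonZero(q['mask'].astype(np.uint8))))
go([416,213,260],122)
E
```

```text
t: 3.1
eef_pos: [415.3, 211.4, 262.8]
tcp_rot: [3.141, 0.0, 2.966]
ft_force: [0.3, 0.5, 0.4]
opening: 0.998
grip_force: 0.0
t: 4.35
eef_pos: [415.0, 212.1, 262.7]
tcp_rot: [3.142, 0.0, -2.586]
ft_force: [0.5, 0.2, 0.3]
opening: 0.998
grip_force: 0.0
(array([353.3, 174.2, 433.3]), array([ 0.2,  0.1, -1. ]))
[170.6, 321.2] 0.83 [412.3 213.8   0. ]
[177.1, 317.9] 0.74 ((319.8564453125, 177.06436157226562), (34.726802825927734, 53.43349838256836), 84.2894058227539)
t 4.5 pos [414.9 212.1 262.7] rpy deg [ 180.     0.  -148.2] F [0.2 0.2 0. ] open 1.002 grip 0.0 j [ 0.3  0.2  1.9  0.   1.1 -1.8]
units [-0.  0.  0.]
y angle 121.84 turn units -0.032
```

View pics/w1.png

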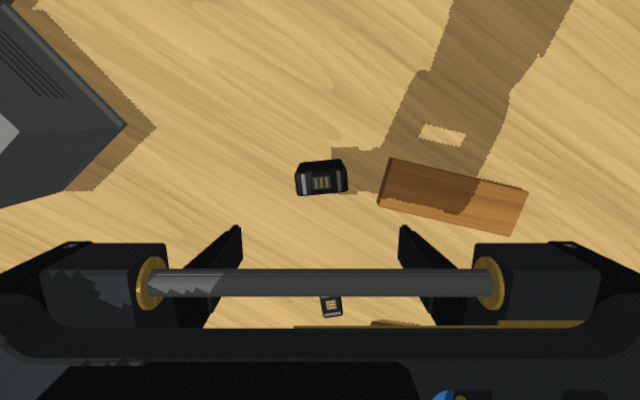

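The wrist view shows the pack at about (177, 320), turned roughly 4-5° relative to the image rows. I'll enlarge it to find the corners of the top face.

Run:
```python
import cv2,numpy as np
a=cv2.imread('pics/w1.png')[150:210,285:357];b=cv2.imread('pics/top.png')[232:280,220:276]
a=cv2.resize(a,None,fx=8,fy=8,interpolation=2);b=cv2.resize(b,None,fx=4,fy=4,interpolation=2)
c=np.zeros((480,800,3),np.uint8);c[:a.shape[0],:a.shape[1]]=a;c[:b.shape[0],576:800]=b
cv2.imwrite('pics/c1.png',cv2.convertScaleAbs(c,alpha=2,beta=10))
```

```text
(no output)
```

View pics/c1.png

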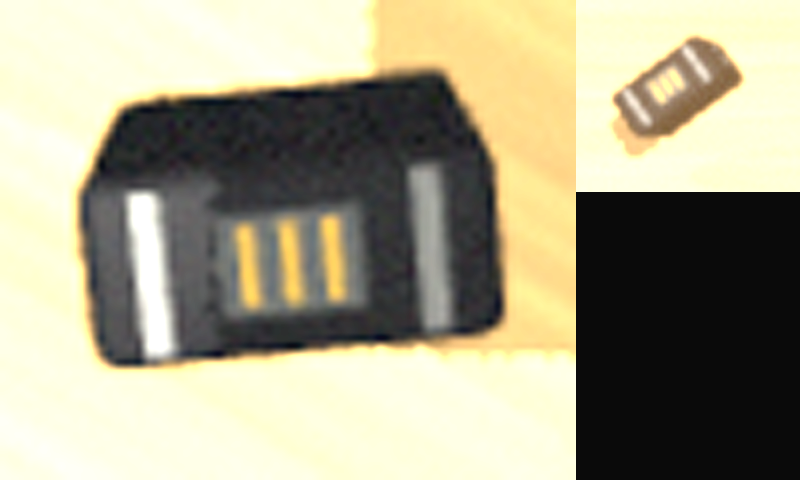

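Run:
```python
from h import *
np.set_printoptions(precision=1,suppress=True)
w=eyes.read_camera('wrist');t=eyes.read_camera('top')
f=lambda x,y:[150+y/8-.5,285+x/8-.5]
cw=f(291,262);ct=[232+85/4-.5,220+91/4-.5]
print('tri contacts',tri([ray(w,cw),ray(t,ct)]))
for z in(85,90):
    C=[atz(w,f(*c),z) for c in((100,365),(503,330),(82,188),(492,158))]
    print(z,np.mean(C,0),[np.linalg.norm(C[i]-C[j]) for i,j in((0,1),(2,3),(0,2),(1,3))],[np.degrees(np.arctan2(*(C[i]-C[j])[[1,0]])) for i,j in((0,1),(2,3))],atz(w,cw,z))
```

```text
tri contacts [414.  214.4  80.4]
85 [412.4 213.3  85. ] [np.float64(60.397858340335645), np.float64(60.22206928551605), np.float64(26.841018730209267), np.float64(25.917374321118178)] [np.float64(-53.06824502347816), np.float64(-53.945927617966184)] [412.7 213.   85. ]
90 [411.5 212.8  90. ] [np.float64(59.53077496445574), np.float64(59.35750957142288), np.float64(26.455683856222482), np.float64(25.545299465522)] [np.float64(-53.068245023478134), np.float64(-53.94592761796618)] [411.9 212.5  90. ]
```

```bash
python3 -m inch '[[[0,0,0.2],-0.93,-1],[[0,0,0.4],0,-1],[[0,0,0.5],0,-1],[[0,0,0.3],0,-1],[[0,0,0.1],0,-1],[[0,0,0],0,-1],[[0,0,0],0,-1],[[0,0,0],0,-1],[[0,0,0],0,-1],[[0,0,0],0,-1]]'; python3 -c "
from h import *
go([411.8,213,61],126.5)"
```

```text
t: 5.85
eef_pos: [415.0, 212.2, 172.8]
tcp_rot: [-3.142, 0.0, -2.504]
ft_force: [-0.4, 0.0, -0.3]
opening: 1.0
grip_force: 0.0
t 5.85 pos [415.  212.2 172.8] rpy deg [-1.8000e+02  2.0000e-02 -1.4345e+02] F [-0.4  0.  -0.3] open 1.0 grip 0.0 j [ 0.33  0.32  1.99  0.    0.83 -1.88]
units [0.035 0.043 1.863]
y angle 126.55 turn units 0.01
```

```bash
python3 -m inch '[[[0.035,0.04,0.2],0,-1],[[0,0,0.4],0,-1],[[0,0,0.4],0,-1],[[0,0,0.4],0,-1],[[0,0,0.3],0,-1],[[0,0,0.16],0,-1],[[0,0,0],0,-1],[[0,0,0],0,0],[[0,0,0],0,1],[[0,0,0],0,1]]';python3 -m inch '[[[0,0,0],0,1],[[0,0,0],0,1],[[0,0,0],0,1],[[0,0,-0.2],0,1],[[0,0,-0.5],0,1],[[0,0,-0.7],0,1],[[0,0,-0.7],0,1],[[0,0,-0.7],0,1],[[0,0,-0.5],0,1],[[0,0,-0.2],0,1]]'; python3 -c "
from h import *
go([380,-110,275],71)"
```

```text
t: 7.1
eef_pos: [412.0, 212.9, 61.4]
tcp_rot: [-3.141, 0.001, -2.504]
ft_force: [-0.6, -0.5, -0.2]
opening: 0.742
grip_force: 0.0
t: 8.35
eef_pos: [411.7, 212.8, 272.7]
tcp_rot: [-3.141, 0.002, -2.504]
ft_force: [0.4, -0.7, -3.3]
opening: 0.649
grip_force: 29.9
t 8.35 pos [411.7 212.8 272.7] rpy deg [-1.7997e+02  1.2000e-01 -1.4345e+02] F [ 0.4 -0.7 -3.3] open 0.649 grip 29.9 j [ 0.33  0.19  1.86  0.    1.09 -1.87]
units [ 3.629 -4.007 -0.044]
y angle 126.55 turn units 11.111
```

```bash
python3 -m inch '[[[0.2,-0.25,0],0,1],[[0.42,-0.52,-0.02],0,1],[[0.46,-0.58,-0.02],0,1],[[0.46,-0.58,-0.02],0,1],[[0.46,-0.58,-0.02],0,1],[[0.46,-0.58,-0.02],0,1],[[0.46,-0.58,0],0,1],[[0.34,-0.42,0],0,1],[[0.2,-0.25,0],1,1],[[0,0,0],1,1]]';python3 -m inch '[[[0,0,0],1,1],[[0,0,0],1,1],[[0,0,0],1,1],[[0,0,0],1,1],[[0,0,0],1,1],[[0,0,0],1,1],[[0,0,0],1,1],[[0,0,0],1,1],[[0,0,0],1,1],[[0,0,0],0.1,1]]'
python3 - <<'E'
from h import *
np.set_printoptions(precision=1,suppress=True)
go([500,-150,275],71)
p=eyes.read_camera('wrist');save(p,'w2.png')
for t,z in(('flap_edge',153),('start_top',115),('bay_floor',12),('charger',0)):
  for q in eyes.spot_point(t,p)[:2]: print(t,np.array(q['centre']),q['score'],atz(p,q['centre'],z))
E
```

```text
t: 9.6
eef_pos: [399.6, -121.0, 276.1]
tcp_rot: [3.14, -0.001, -2.683]
ft_force: [0.4, 0.6, -3.9]
opening: 0.654
grip_force: 29.9
t: 10.85
eef_pos: [399.7, -119.8, 276.3]
tcp_rot: [3.141, -0.002, 2.811]
ft_force: [0.0, -0.3, -3.6]
opening: 0.652
grip_force: 29.9
t 10.85 pos [ 399.7 -119.8  276.3] rpy deg [180.   -0.1 161.1] F [ 0.  -0.3 -3.6] open 0.652 grip 29.9 j [-0.5  0.1  1.9  0.   1.1 -1.7]
units [-1.7  0.1  0. ]
y angle 71.06 turn units 0.012
flap_edge [281.7 319.1] 0.56 [ 491.8 -152.   153. ]
charger [175.2 630.6] 0.3 [558.8 322.4   0. ]
```

View pics/w2.png

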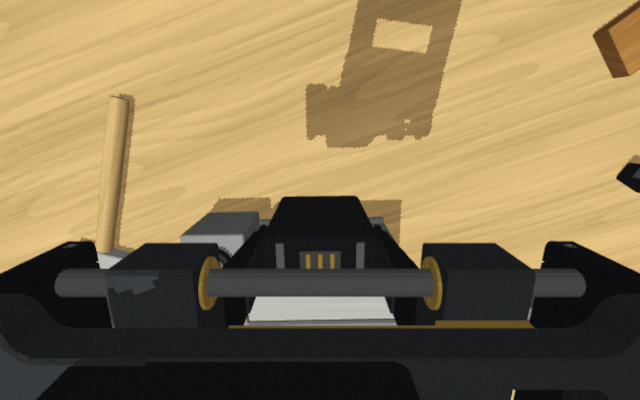

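The wrist image's up direction points toward the robot, with the hammer handle at (170, 115). The held pack blocks the view of the charger, so I'll go beyond it and look back.

```bash
python3 -m inch '[[[-0.2,0,-0.1],0,1],[[-0.45,0,-0.1],0,1],[[-0.6,0,-0.1],0,1],[[-0.6,0,-0.1],0,1],[[-0.6,0,-0.1],0,1],[[-0.6,0,-0.1],0,1],[[-0.55,0,-0.1],0,1],[[-0.35,0,0],0,1],[[-0.1,0,0],0,1],[[0,0,0],0,1]]'
python3 - <<'E'
from h import *
np.set_printoptions(precision=1,suppress=True)
go([500,-150,275],71)
p=eyes.read_camera('wrist');save(p,'w3.png')
for t,z in(('flap_edge',153),('start_top',115),('bay_floor',12),('charger',0)):
  for q in eyes.spot_point(t,p)[:2]: print(t,np.array(q['centre']),q['score'],atz(p,q['centre'],z))
E
```

```text
t: 12.35
eef_pos: [630.0, -198.9, 318.6]
tcp_rot: [3.141, -0.001, 2.811]
ft_force: [0.1, 0.5, -3.2]
opening: 0.651
grip_force: 29.9
t 12.35 pos [ 630.  -198.9  318.6] rpy deg [180.   -0.  161.1] F [ 0.1  0.5 -3.2] open 0.651 grip 29.9 j [-0.4  0.5  1.3  0.   1.4 -1.6]
units [2.3 0.1 0.7]
y angle 71.06 turn units 0.013
flap_edge [ 47.2 318.2] 0.76 [ 492.3 -153.2  153. ]
start_top [ 61.  200.3] 0.73 [ 454.1 -283.6  115. ]
charger [ 88.  322.9] 0.84 [ 517.1 -154.8    0. ]
```

View pics/w3.png

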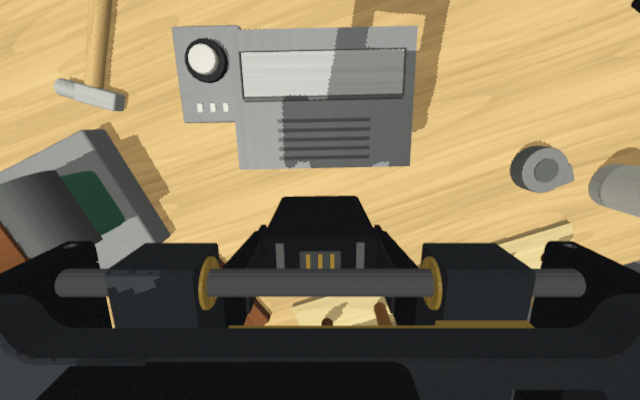

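The view shows the flap's corners at about (col, row) (240,51), (405,48), (244,98) and (404,96). The charger's top corners are at (237,168), (410,165) and (417,27), and the button is at (60,207). I'll fit the charger pose to these points.

Run:
```python
from h import *
from scipy.optimize import least_squares
np.set_printoptions(precision=2,suppress=True)
p=eyes.read_camera('wrist');g=cv2.cvtColor(p['pixels'],cv2.COLOR_RGB2GRAY)
L=np.array([[-19,-84],[-19,84],[27,-84],[27,84],[102,-96],[102,96],[-40,96]],float)
c0=np.array([[240,51],[405,48],[244,98],[404,96],[237,168],[410,165],[417,27]],np.float32).reshape(-1,1,2)
c=cv2.cornerSubPix(g,c0.copy(),(4,4),(-1,-1),(3,50,.01)).reshape(-1,2);print(c)
def res(v):
    x,y,a,z=v;X=np.c_[x+L[:,0]*np.cos(a)-L[:,1]*np.sin(a),y+L[:,0]*np.sin(a)+L[:,1]*np.cos(a),np.full(7,z)]
    return np.concatenate([np.array(proj(p,q))[::-1]-k for q,k in zip(X,c)])
for fix in(None,153):
    f=(lambda v:res(v)) if fix is None else (lambda v:res([v[0],v[1],v[2],fix]))
    r=least_squares(f,[510,-155,-.33,153],loss='soft_l1');x,y,a,z=r.x
    print(r.x,np.degrees(a),res(r.x if fix is None else [x,y,a,fix]))
    b=np.array([x-20*np.cos(a)+136*np.sin(a),y-20*np.sin(a)-136*np.cos(a)]);print('start',b)
m=eyes.spot_point('start_top',p)[0]['centre'];t=eyes.read_camera('top');mt=eyes.spot_point('start_top',t)
print('start tri',[tri([ray(p,m),ray(t,q['centre'])]) for q in mt[:1]],[atz(p,m,z) for z in(115,125)])
go([x,y,275],90+np.degrees(a))
```

```text
[[239.92  52.44]
 [404.2   47.24]
 [243.4   96.5 ]
 [402.37  92.91]
 [238.61 168.37]
 [408.79 165.47]
 [416.82  25.67]]
[ 513.17 -155.97   -0.31  153.68] -17.883920008551314 [ 0.06 -1.6  -0.21  0.31  0.33  1.61 -0.69  2.12  0.04 -0.06  0.13 -0.32
  0.24 -1.27]
start [ 452.37 -279.26]
[ 513.13 -155.92   -0.31  153.  ] -17.883580398240305 [ 0.26 -1.51 -0.35  0.41  0.52  1.6  -0.83  2.12  0.23 -0.2  -0.01 -0.46
  0.07 -1.12]
start [ 452.33 -279.21]
start tri [array([ 491.77, -184.99,  257.32])] [array([ 450.56, -283.4 ,  115.  ]), array([ 453.5 , -280.52,  125.  ])]
t 12.8 pos [ 629.8 -198.9  319.3] rpy deg [180.     0.02 161.05] F [-0.3  0.3 -3.9] open 0.65 grip 29.9 j [-0.41  0.47  1.32  0.    1.36 -1.65]
units [2.07 0.04 0.74]
y angle 71.05 turn units -0.213
```

```bash
python3 -m inch '[[[0.1,0,0],-0.21,1],[[0.3,0,0.05],0,1],[[0.4,0,0.1],0,1],[[0.5,0,0.15],0,1],[[0.4,0,0.15],0,1],[[0.25,0,0.15],0,1],[[0.1,0,0.1],0,1],[[0,0,0],0,1],[[0,0,0],0,1],[[0,0,0],0,1]]'
python3 -c "
from h import *
go([513,-156,214],72.1)"
```

```text
t: 14.05
eef_pos: [513.4, -161.2, 277.1]
tcp_rot: [3.142, 0.0, 2.829]
ft_force: [-0.3, 0.3, -3.6]
opening: 0.648
grip_force: 29.9
t 14.05 pos [ 513.4 -161.2  277.1] rpy deg [1.8000e+02 2.0000e-02 1.6211e+02] F [-0.3  0.3 -3.6] open 0.648 grip 29.9 j [-0.43  0.31  1.69  0.    1.15 -1.69]
units [0.033 0.08  1.052]
y angle 72.11 turn units 0.002
```

```bash
python3 -m inch '[[[0.03,0.08,0.15],0,1],[[0,0,0.25],0,1],[[0,0,0.3],0,1],[[0,0,0.3],0,1],[[0,0,0.3],0,1],[[0,0,0.3],0,1],[[0,0,0.3],0,1],[[0,0,0.2],0,1],[[0,0,0.1],0,1],[[0,0,0],0,1]]'
python3 -c "
from h import *
go([513,-156,80],72.1)"
```

```text
t: 15.3
eef_pos: [512.3, -155.7, 144.5]
tcp_rot: [3.141, -0.002, 2.829]
ft_force: [-2.3, 0.5, -5.5]
opening: 0.652
grip_force: 29.9
t 15.3 pos [ 512.3 -155.7  144.5] rpy deg [ 1.7999e+02 -9.0000e-02  1.6210e+02] F [-2.3  0.5 -5.5] open 0.652 grip 29.9 j [-0.42  0.45  1.86  0.    0.84 -1.68]
units [-0.014 -0.002  1.076]
y angle 72.1 turn units 0.001
```

```bash
python3 -m inch '[[[0,0,0.15],0,1],[[0,0,0.15],0,1],[[0,0,0.15],0,1],[[0,0,0.15],0,1],[[0,0,0.1],0,1],[[0,0,0],0,1],[[0,0,0],0,1],[[0,0,0],0,1],[[0,0,0],0,1],[[0,0,0],0,1]]'
python3 -c "
from h import *
go([513,-156,80],72.1)"
```

```text
t: 16.55
eef_pos: [512.8, -155.9, 103.1]
tcp_rot: [3.142, 0.0, 2.829]
ft_force: [-2.6, 0.4, -4.1]
opening: 0.65
grip_force: 29.9
t 16.55 pos [ 512.8 -155.9  103.1] rpy deg [1.800e+02 1.000e-02 1.621e+02] F [-2.6  0.4 -4.1] open 0.65 grip 29.9 j [-0.42  0.51  1.89  0.    0.74 -1.68]
units [-0.004 -0.001  0.386]
y angle 72.1 turn units 0.0
```

```bash
python3 -m inch '[[[0,0,0.1],0,1],[[0,0,0.1],0,1],[[0,0,0.1],0,1],[[0,0,0.03],0,1],[[0,0,0],0,1],[[0,0,0],0,0],[[0,0,0],0,-0.6],[[0,0,0],0,-0.6],[[0,0,0],0,-0.6],[[0,0,0],0,-0.6]]'
python3 -c "
from h import *
go([513,-156,102],72.1)"
```

```text
t: 17.8
eef_pos: [512.9, -156.0, 83.4]
tcp_rot: [-3.142, 0.001, 2.829]
ft_force: [-1.8, -0.7, 1.0]
opening: 0.799
grip_force: 0.9
t 17.8 pos [ 512.9 -156.    83.4] rpy deg [-1.8000e+02  3.0000e-02  1.6211e+02] F [-1.8 -0.7  1. ] open 0.799 grip 0.9 j [-0.42  0.54  1.91  0.    0.69 -1.68]
units [-0.002 -0.    -0.31 ]
y angle 72.11 turn units 0.001
```

```bash
python3 -m inch '[[[0,0,-0.1],0,-0.6],[[0,0,-0.2],0,-0.6],[[0,0,-0.2],0,-0.6],[[0,0,-0.1],0,-0.6],[[0,0,0],0,0],[[0,0,0],0,1],[[0,0,0],0,1],[[0,0,0],0,1],[[0,0,0],0,1],[[0,0,0],0,1]]'
python3 -c "
from h import *
go([513,-156,102],72.1)"
```

```text
t: 19.05
eef_pos: [512.7, -155.9, 119.1]
tcp_rot: [3.141, -0.0, 2.829]
ft_force: [-1.9, 0.8, 2.0]
opening: 0.226
grip_force: 1.2
t 19.05 pos [ 512.7 -155.9  119.1] rpy deg [ 1.7999e+02 -1.0000e-02  1.6210e+02] F [-1.9  0.8  2. ] open 0.226 grip 1.2 j [-0.42  0.49  1.88  0.    0.77 -1.68]
units [-0.006 -0.     0.286]
y angle 72.1 turn units 0.0
```

```bash
python3 -m inch '[[[0,0,0],0,1],[[0,0,0],0,1],[[0,0,0],0,1],[[0,0,0.05],0,1],[[0,0,0.05],0,1],[[0,0,0.05],0,1],[[0,0,0.05],0,1],[[0,0,0.05],0,1],[[0,0,0.03],0,1],[[0,0,0],0,1]]'
python3 -c "
from h import *
go([513,-156,102],72.1)"
```

```text
t: 20.3
eef_pos: [512.7, -155.8, 102.3]
tcp_rot: [3.141, -0.0, 2.829]
ft_force: [-1.3, -0.2, 1.6]
opening: 0.004
grip_force: 1.3
t 20.3 pos [ 512.7 -155.8  102.3] rpy deg [ 1.7999e+02 -2.0000e-02  1.6211e+02] F [-1.3 -0.2  1.6] open 0.004 grip 1.3 j [-0.42  0.51  1.89  0.    0.74 -1.68]
units [-0.006 -0.001  0.005]
y angle 72.11 turn units 0.001
```

```bash
python3 -m inch '[[[0,0,0.02],0,1],[[0,0,0.02],0,1],[[0,0,0],0,1],[[0,0,0],0,1],[[0,0,0],0,1],[[0,0,0],0,1],[[0,0,0],0,1],[[0,0,0],0,1],[[0,0,0],0,1],[[0,0,0],0,1]]'
python3 -c "
from h import *
go([513,-156,220],72.1)"
```

```text
t: 21.55
eef_pos: [513.3, -156.1, 102.2]
tcp_rot: [-3.141, 0.003, 2.829]
ft_force: [-7.3, 3.3, 28.2]
opening: 0.004
grip_force: 16.0
t 21.55 pos [ 513.3 -156.1  102.2] rpy deg [-1.7999e+02  1.5000e-01  1.6211e+02] F [-7.3  3.3 28.2] open 0.004 grip 16.0 j [-0.42  0.51  1.89  0.    0.73 -1.68]
units [-1.000e-03 -1.000e-03 -1.963e+00]
y angle 72.11 turn units 0.001
```

Pressing met firm contact at z = 102.2, which is the expected height of the pack's top when fully home. I'll come out now.

```bash
python3 -m inch '[[[0,0,-0.1],0,1],[[0,0,-0.3],0,1],[[0,0,-0.4],0,1],[[0,0,-0.5],0,1],[[0,0,-0.5],0,1],[[0,0,-0.4],0,1],[[0,0,-0.2],0,1],[[0,0,0],0,1],[[0,0,0],0,1],[[0,0,0],0,1]]'
python3 - <<'E'
from h import *
np.set_printoptions(precision=1,suppress=True)
go([452.4,-279.5,180],72.1)
s=eyes.read_camera('scene');t=eyes.read_camera('top');w=eyes.read_camera('wrist')
S=eyes.spot_point('start_top',s);T=eyes.spot_point('start_top',t);W=eyes.spot_point('start_top',w)
for q in(S,T,W):print([(q_['centre'],round(q_['score'],2)) for q_ in q[:2]])
for a in S[:2]:
  for b in T[:2]: print(tri([ray(s,a['centre']),ray(t,b['centre'])]))
a=s['pixels'][130:260,110:310];b=t['pixels'][150:265,340:490]
c=np.zeros((390,800,3),np.uint8);a=cv2.resize(a,None,fx=2.5,fy=2.5,interpolation=2);b=cv2.resize(b,None,fx=2,fy=2,interpolation=2)
c[:a.shape[0],:a.shape[1]]=a;c[:b.shape[0],500:500+b.shape[1]]=b;cv2.imwrite('pics/c2.png',c[:,:,::-1])
E
```

```text
t: 22.8
eef_pos: [512.5, -155.8, 243.1]
tcp_rot: [3.141, -0.001, 2.829]
ft_force: [-0.4, -0.3, 0.3]
opening: 0.007
grip_force: 0.0
t 22.8 pos [ 512.5 -155.8  243.1] rpy deg [180.   -0.1 162.1] F [-0.4 -0.3  0.3] open 0.007 grip 0.0 j [-0.4  0.3  1.7  0.   1.1 -1.7]
units [ 0.3 -2.3  1.1]
y angle 72.1 turn units -0.0
[([171.7, 166.4], 0.5)]
[]
[([178.4, 181.5], 0.92)]
```

View pics/c2.png

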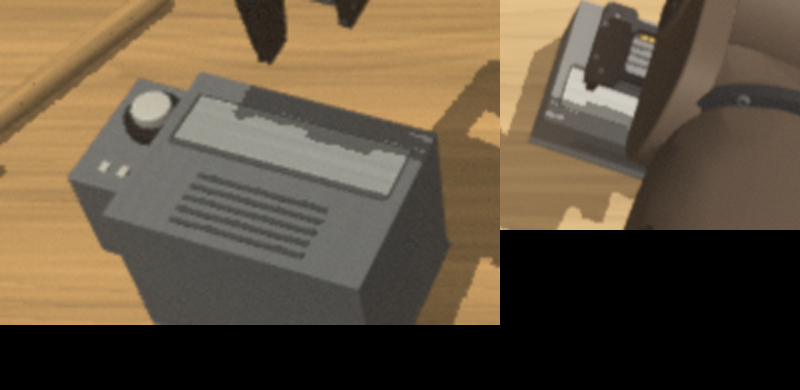

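The scene crop shows the flap shut over the bay, flush with the charger's top. The button sits at about (172, 171) in full-image pixels. I'll triangulate it next.

Run:
```python
from h import *
np.set_printoptions(precision=1,suppress=True)
s=eyes.read_camera('scene');w=eyes.read_camera('wrist')
m=eyes.spot_point('start_top',w)[0]['centre']
print(m,tri([ray(s,[172,170.5]),ray(w,m)]),[atz(w,m,z) for z in(110,120,130)])
go([452.6,-279.5,180],72.1)
```

```text
[179.6, 180.6] [ 455.3 -279.1  123.5] [array([ 455.8, -288.2,  110. ]), array([ 455.4, -283.2,  120. ]), array([ 455. , -278.1,  130. ])]
t 23.25 pos [ 512.7 -155.9  244. ] rpy deg [180.    0.  162.1] F [-0.7  0.7  0.2] open 0.009 grip 0.0 j [-0.4  0.3  1.7  0.   1.1 -1.7]
units [ 0.3 -2.3  1.1]
y angle 72.1 turn units 0.0
```

```bash
python3 -m inch '[[[0.05,-0.36,0],0,1],[[0.1,-0.7,0],0,1],[[0.1,-0.7,0],0,1],[[0.055,-0.5,0.1],0,1],[[0,0,0.3],0,1],[[0,0,0.4],0,1],[[0,0,0.4],0,1],[[0,0,0.3],0,1],[[0,0,0.2],0,1],[[0,0,0.1],0,1]]'
python3 -c "
from h import *
go([453.5,-279.5,118],72.1)"
```

```text
t: 24.5
eef_pos: [453.7, -279.3, 135.6]
tcp_rot: [3.141, -0.0, 2.829]
ft_force: [0.2, 0.5, 0.4]
opening: 0.005
grip_force: 0.0
t 24.5 pos [ 453.7 -279.3  135.6] rpy deg [ 1.7999e+02 -2.0000e-02  1.6210e+02] F [0.2 0.5 0.4] open 0.005 grip 0.0 j [-0.68  0.46  1.87  0.    0.81 -1.93]
units [ 0.001 -0.004  0.293]
y angle 72.1 turn units 0.001
```

```bash
python3 -m inch '[[[0,0,0.05],0,1],[[0,0,0.05],0,1],[[0,0,0.05],0,1],[[0,0,0.03],0,1],[[0,0,0.03],0,1],[[0,0,0.03],0,1],[[0,0,0.02],0,1],[[0,0,0],0,1],[[0,0,0],0,1],[[0,0,0],0,1]]'
```

```text
t: 25.75
eef_pos: [453.7, -279.3, 120.5]
tcp_rot: [3.142, 0.0, 2.829]
ft_force: [-1.2, 0.1, 2.3]
opening: 0.004
grip_force: 1.2
```

```bash
python3 -m inch '[[[0,0,0.02],0,1],[[0,0,0.02],0,1],[[0,0,0.02],0,1],[[0,0,0.01],0,1],[[0,0,0],0,1],[[0,0,0],0,1],[[0,0,0],0,1],[[0,0,0],0,1],[[0,0,0],0,1],[[0,0,0],0,1]]'
```

```text
t: 27.0
eef_pos: [453.7, -279.3, 116.3]
tcp_rot: [3.142, 0.0, 2.829]
ft_force: [-0.6, 1.0, 5.9]
opening: 0.0
grip_force: 2.6
```

```bash
python3 -m inch '[[[0,0,0.02],0,1],[[0,0,0.01],0,1],[[0,0,0],0,1],[[0,0,0],0,1],[[0,0,0],0,1],[[0,0,0],0,1],[[0,0,0],0,1],[[0,0,0],0,1],[[0,0,0],0,1],[[0,0,0],0,1]]'; python3 -m inch '[[[0,0,-0.1],0,1],[[0,0,-0.3],0,1],[[0,0,-0.5],0,1],[[0,0,-0.6],0,1],[[0,0,-0.6],0,1],[[0,0,-0.4],0,1],[[0,0,-0.2],0,1],[[0,0,0],0,1],[[0,0,0],0,1],[[0,0,0],0,1]]'
```

```text
t: 28.25
eef_pos: [453.8, -279.4, 116.0]
tcp_rot: [-3.141, 0.001, 2.829]
ft_force: [-4.8, 4.0, 23.4]
opening: 0.007
grip_force: 11.8
t: 29.5
eef_pos: [453.4, -279.2, 275.4]
tcp_rot: [3.141, -0.001, 2.829]
ft_force: [0.3, -0.9, -0.5]
opening: 0.005
grip_force: 0.0
```

The button reached its stop (23 N at 116.0 mm) and I've backed the arm off. One last look before handing in.

Run:
```python
from h import *
s=eyes.read_camera('scene');cv2.imwrite('pics/c3.png',cv2.resize(s['pixels'][130:280,110:510,::-1],None,fx=2,fy=2))
```

```text
(no output)
```

View pics/c3.png

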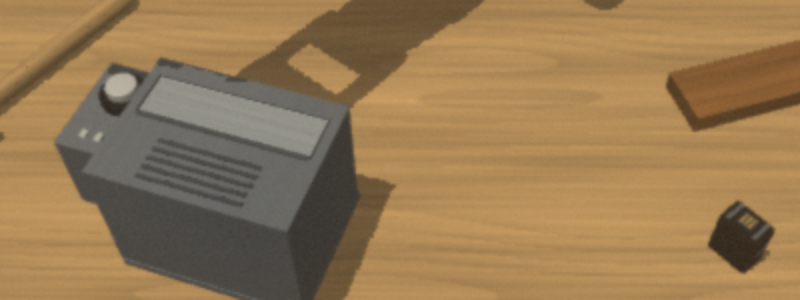

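The flap is shut, the button is up at about (174, 170), and the short pack hasn't moved from about (248, 480).

```bash
python3 -c "
from cell import env
print(env.job_done())"
```

```text
the job is handed in; nothing more can be done
None
```

The tall pack is fully home on the bay floor with the flap shut over it, the start button was pressed and is up again, the short pack was not moved, and the job is handed in; the hand-in call returned no verdict.

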